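# Clip a snap hook on the pull-test ring and test it

### The job

Pull-test the snap hook: push its sprung red gate sideways onto the near leg (the one nearer the robot) of the steel ring on the blue test fixture until the leg is inside the hook and the gate has flicked shut. Then pull the hook by its orange handle along the fixture, towards the red line, so that its bow draws the ring's slide all the way to its end stop, and let the slide spring back home; leave the hook lying clipped to the ring, gate shut, let go, and leave the other things on the bench alone.

Things in the scene. Friction and masses are not known exactly. Their poses are not given: they have to be found in the camera images.
- hook: Large snap hook lying flat, 197 mm long (local x -119 to +79), 90 mm wide, 0.3 kg, of round aluminium bar (z 0 to 18 mm) with an orange handle and a red gate. Origin on its underside; +x points from handle to closed bow, +y to the gate side, z up. Inside opening: y from -27 (spine) to +25 (gate); at y = 0, x from -39 to +61 (bow). Centre of mass near x = -25.
- handle (a point): Middle of the orange handle's flat-sided part (hook x -71, y 0, z 14 mm): grip here from above, fingers closing along the hook's y. It is 22 mm wide (y), 28 mm high (z 0 to 28), flat from x -89 to -55; behind it a round eye, 30 mm diameter, centred at x -104.
- gate_entry (a point): Where a ring leg should meet the gate (hook x 31, y 30, z 9 mm; x 22 to 36 works). The gate spans from its hinge (x -20) to its free tip (x 40), just short of the nose (x 44 to 56). A leg moving in the hook's -y touches the gate at y = 41, swings it inwards, and passes its tip between y = -2 and -16; the gate then flicks shut behind it. The leg can go no deeper than y = -21.
- bow_seat (a point): Where a 12 mm ring leg seats (its axis) when the hook is pulled back along its length: hook x 55, y 0, z 9 mm.
- gate (a joint): Red sprung gate of the hook, rad: 0 shut, grows as it is pushed inwards, at most 0.95. The spring takes 2 to 8 N at a ring leg.
- fixture: Blue pull-test fixture fixed to the bench: plate x -135 to +65 mm, y -72 to +118, top at z 20 mm; origin at bench level under the near ring leg at rest, z up. Push the hook on in the fixture's +y direction, hook axes parallel to the fixture's; then pull it in the fixture's -x. Aluminium spring tube along x at y 106, x -115 to -30, up to z 38. Red line: ring at its end stop.
- ring_leg (a point): On the axis of the ring's near leg, 29 mm above the bench; moves with the slide. The ring is an upright closed steel loop of 12 mm round bar: near leg at fixture y 0, far leg at y +80 mm, top bar joining them; 47 mm clear under the bar above the plate; overall top 79 mm above the bench.
- slide (a joint): Travel of the slide that carries the whole ring, m: 0 home, grows as the ring is pulled in the fixture's -x direction, end stop at 0.035. A spring draws it home: 3 N at home, 8 N at the end. It does not move sideways.
- spray: Bystander: spray can, 64 mm diameter, 160 mm high, origin at the centre of its underside.
- jar: Bystander: white jar with black lid, 72 mm diameter, 100 mm high, origin at the centre of its underside.
- wheel: Bystander: black castor wheel lying flat, 75 mm diameter, 30 mm high, origin at the centre of its underside.

How it is judged:
By the outcome, as a careful person would: the job done as asked, in the order asked, and still so for the second after the job is handed in, with the robot touching nothing.
It also fails if it takes over 48 s, if anything falls off the work surface, if the arm or the gripper's body presses on something with over 40 N, if the wrist force passes 120 N, or if a joint passes its speed limit or range.

### The arm

A 6-joint arm with a two-finger parallel gripper is mounted at the origin on the work surface. World frame = base frame: x ahead of the robot, y to its left, z up, the work surface at z = 0. Lengths are in m, angles in rad, forces in N, time in s.
With the tool pointing down it reaches from about 0.325 to 1 m from the base axis. Payload 5.1 kg.
Tool frame: the origin (TCP) lies at the very end of the fingers, on their centre line; the grasp point (between the pads) lies 19 mm behind it; z points along the fingers, y is the line along which they close (so a half turn about z gives the same grasp; the last joint's range is limited). The gripper opens to 85 mm and grips with 20 to 120 N. Pads are 22 mm wide; open, the fingers measure 114 mm over their backs; the gripper's body (76 mm by 85 mm) begins 54 mm behind the grasp point. The pads swing forward as they close: fully open they stand 13 mm farther back than shut.
Start: joints at [1.217, 0.124, 1.65, -0, 1.367, -0.083], TCP at [0.174, 0.626, 0.231] pointing down, gripper open.
Joint ranges: [-2.61, 2.61], [-1.02, 2.33], [0.03, 2.71], [-1.35, 4.49], [0.32, 2.68], [-2.91, 2.91]. Speed limits (rad/s): [2.57, 2.57, 3.14, 3.14, 3.14, 3.14].

### API

Orientations are given as a rotation vector (axis times angle).
In Python, from rig import read_state, capture, sign_off gives the robot as it stands.
- The arm moves only by the shell command python3 -m crank 'ROWS'. ROWS is JSON, a list of rows, each an object of numbers: "tx", "ty", "tz": the shift along the tool's x, y, z each as a share of 40 cm, from -1 to 1; "spin": the turn about the tool's z as a share of pi rad, from -1 to 1; "grip": the opening, from 0 (shut) to 1 (fully open). A call has 1 to 12 rows; each row is the pose to reach, as a shift and turn from the pose commanded when the call began, along the tool's axes at that moment, turning the shorter way round; what a row does not reach only later rows make up. A row lasts 1/10 s, in which the tool goes at most 50 mm and 8.59 degrees, less where a joint would pass 70% of its speed; a pose out of reach is approached as far as the arm can. A call with a number of a shift or a turn outside -1 to 1 is refused whole. A call with a gripper value outside its range is refused whole. The fingers move at their own pace and stop on an object; the grip force is fixed at half the most. Time passes only in rows, so rows that repeat a pose let the fingers close. It gives the time, the measured TCP pose, the force, the opening and the grip force at its end, in the units of the state.
- read_state(): the state, without advancing time (a new reading comes with each control period).
- capture(name): name is "scene" or "top" or "wrist"; returns a dict with "color" (480x640x3 uint8, red, green, blue), "fx", "fy", "cx", "cy" (pixels), "rvec" (rotation vector, rad) and "tvec" (3), from world to camera coordinates, as OpenCV has them; the wrist camera has in their place "T_tool_cam" (4x4, takes a point from camera to tool coordinates, whose origin is the TCP and whose axes are the flange's). Camera axes: x right, y down, z forward; pixel columns grow to the right and rows downward; lengths in m; the calibration is good to about 2 mm. The wrist camera is an equidistant fisheye: a pixel r from the principal point sees the ray r / f radians off the axis. A picture is of the moment at which its call begins: read the wrist's pose just before it. There is no depth.
- sign_off(): hands the job in; it is judged then, once.
The state is a dict: "time": time; "joints": joint angles; "joint_velocities": joint speeds; "effort": joint torques, N m; "tcp_pos": TCP position; "eef_rot": TCP orientation; "contact_force": force on the tool from outside, world axes, zero at the start; "torque": the same for the moment, N m; "gripper_width": opening from 0.0 (shut) to 1.0 (fully open); "gripper_force": force on a finger pad.
Only numpy, scipy, OpenCV 4.12 (cv2) and the standard library are available. Lean on these libraries where they do the work, as an engineer would, in place of code of your own. Each camera call takes 0.05 s, during which the arm holds its last target. There are 200 camera calls.

## Working session

There is one attempt and no reset: what is moved stays moved. The work goes in short steps, Python scripts to look and compute and a shell command to move; the robot and the scene stay as the last step left them, time stands still between calls to the robot, and variables do not carry over. Pictures are saved under pics/ and viewed, at most 10 in all, crops included, and the job is handed in when it is done.

```bash
mkdir -p pics
python3 - <<'E'
from rig import *
import cv2
print(read_state())
for n in ("scene","top"):
    c=capture(n); cv2.imwrite(f"pics/{n}0.png",c["color"][:,:,::-1]); print({k:v for k,v in c.items() if k!="color"})
E
```

```text
{'time': 0.0, 'joints': array([ 1.21736540e+00,  1.24509545e-01,  1.65165422e+00, -3.74958301e-05,
        1.36751282e+00, -8.25828115e-02]), 'joint_velocities': array([-3.26853729e-04, -1.03094610e-03, -1.32759667e-04,  1.47778699e-03,
        1.35764964e-03, -6.85571300e-05]), 'effort': array([-2.16042245e-03, -4.23628306e+01, -3.65443254e+01, -2.06331501e-04,
        7.07559142e-03, -7.96885075e-06]), 'tcp_pos': array([0.17372304, 0.62572529, 0.23006184]), 'eef_rot': array([-0.42407992, -3.11241767,  0.003208  ]), 'contact_force': array([0.38336782, 0.4279824 , 0.14582435]), 'torque': array([-0.01343134,  0.02052103, -0.06654079]), 'gripper_force': 0.0, 'gripper_width': 1.0013436923387848}
{'fx': 459.4947545235068, 'fy': 459.4947545235068, 'cx': 322.1323095560977, 'cy': 239.1687893706932, 'rvec': array([ 2.48857309,  0.62705537, -0.21264529]), 'tvec': array([-0.49837749, -0.25247831,  1.34552283])}
{'fx': 558.1339710496102, 'fy': 558.1339710496102, 'cx': 313.44661719038817, 'cy': 237.61834565140754, 'rvec': array([ 2.15510825, -2.09842201,  0.19662292]), 'tvec': array([-0.1012445 ,  0.6224435 ,  1.44188218])}
```

View pics/top0.png

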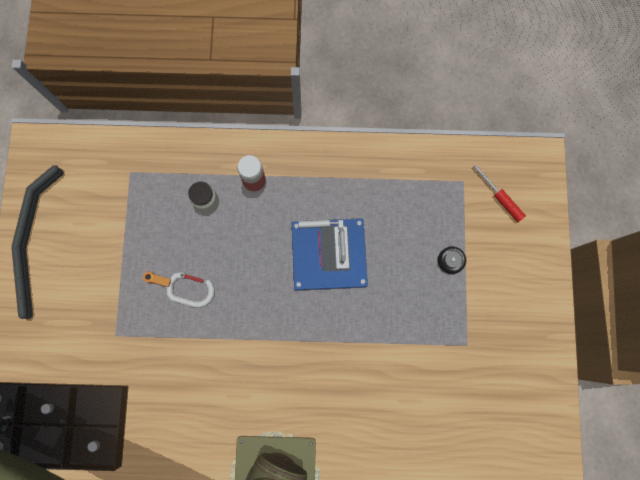

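View pics/scene0.png

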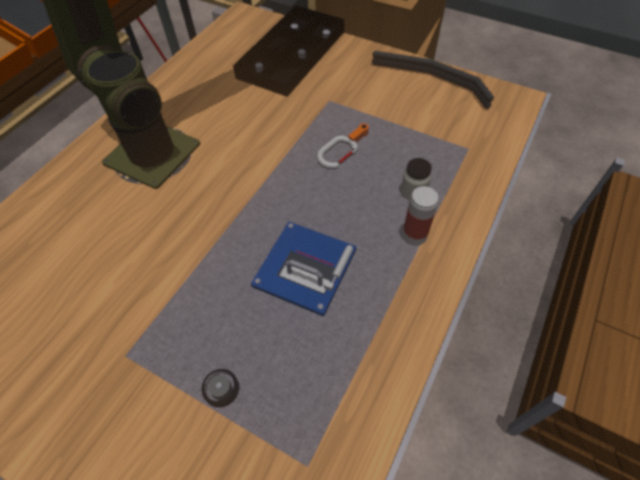

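```bash
cat > h.py <<'E'
from rig import *
import cv2, numpy as np
from scipy.spatial.transform import Rotation as R
def ray(c,px,pose=None):
    """px Nx2 -> origin, dirs (world); wrist: pose=(pos,rotvec)"""
    px=np.asarray(px,float).reshape(-1,2)
    u=(px-[c["cx"],c["cy"]])/[c["fx"],c["fy"]]
    if "rvec" in c:
        Rm=cv2.Rodrigues(c["rvec"])[0]; d=np.c_[u,np.ones(len(u))]
        return -Rm.T@c["tvec"], d@Rm
    r=np.linalg.norm(u,axis=1); s=np.where(r>1e-9,np.sin(r)/np.maximum(r,1e-9),1)
    d=np.c_[u*s[:,None],np.cos(r)]
    T=np.eye(4);T[:3,:3]=R.from_rotvec(pose[1]).as_matrix();T[:3,3]=pose[0]
    T=T@c["T_tool_cam"]
    return T[:3,3], d@T[:3,:3].T
def plane(c,px,z,pose=None):
    o,d=ray(c,px,pose); return (o+d*((z-o[2])/d[:,2])[:,None])[:,:2]
def mask(img,lo,hi):
    return cv2.inRange(cv2.cvtColor(img,cv2.COLOR_RGB2HSV),lo,hi)
def big(m):
    return max(cv2.findContours(m,cv2.RETR_EXTERNAL,cv2.CHAIN_APPROX_NONE)[0],key=cv2.contourArea)[:,0,:]
def wrist(name):
    s=read_state(); c=capture("wrist"); cv2.imwrite(f"pics/{name}.png",c["color"][:,:,::-1]); return c,(s["tcp_pos"],s["eef_rot"])
def rect(c,ct,z,pose=None):
    w=plane(c,ct,z,pose); (x,y),(a,b),t=cv2.minAreaRect((w*1000).astype(np.float32)); return np.array([x,y]),(a,b),t
def totool(delta):
    """world delta (mm) -> tx,ty,tz shares"""
    return R.from_rotvec(read_state()["eef_rot"]).inv().apply(np.asarray(delta)/1000)/0.4
E
python3 - <<'E'
from h import *
c=capture("top"); im=c["color"]
b=big(mask(im,(105,120,60),(125,255,255))); print("plate",rect(c,b,.02))
o=big(mask(im,(8,150,120),(16,255,255))[:, :250].copy()*(np.arange(480)[:,None]>262).astype(np.uint8)); print("orange",rect(c,o,.02), plane(c,o.mean(0),.02))
r=mask(im,(0,120,80),(6,255,255)); r2=mask(im,(172,120,80),(180,255,255)); m=(r|r2); m[:265]=0;m[300:]=0;m[:,:160]=0;m[:,230:]=0
g=big(m); print("gate",rect(c,g,.012))
s=read_state(); print(R.from_rotvec(s["eef_rot"]).as_matrix().round(3))
c=capture("wrist"); print(c["T_tool_cam"],c["fx"],c["cx"])
E
```

```text
plate (array([ 588.2008667 , -127.63018799]), (187.0709991455078, 196.6834259033203), 4.20466947555542)
orange (array([504.8772583 , 339.23162842]), (70.62435150146484, 24.458690643310547), 71.5436782836914) [[0.50577219 0.33864413]]
gate (array([512.18835449, 239.7013855 ]), (49.674007415771484, 7.073130130767822), 75.69157409667969)
[[-0.964  0.268 -0.001]
 [ 0.268  0.964 -0.002]
 [ 0.    -0.002 -1.   ]]
[[-8.84830067e-04 -9.47511100e-01 -3.19721650e-01  8.14009930e-02]
 [ 9.99999603e-01 -8.70673348e-04 -1.87216143e-04  9.12580587e-04]
 [-1.00983746e-04 -3.19721689e-01  9.47511494e-01 -1.42044480e-01]
 [ 0.00000000e+00  0.00000000e+00  0.00000000e+00  1.00000000e+00]] 371.64829954431775 316.59490446558345
```

```bash
python3 -m crank '[{"tx":-0.99,"ty":-0.5,"tz":0.15,"spin":0.5,"grip":1},{"tx":-0.99,"ty":-0.5,"tz":0.15,"spin":0.5,"grip":1},{"tx":-0.99,"ty":-0.5,"tz":0.15,"spin":0.5,"grip":1},{"tx":-0.99,"ty":-0.5,"tz":0.15,"spin":0.5,"grip":1},{"tx":-0.99,"ty":-0.5,"tz":0.15,"spin":0.5,"grip":1},{"tx":-0.99,"ty":-0.5,"tz":0.15,"spin":0.5,"grip":1},{"tx":-0.99,"ty":-0.5,"tz":0.15,"spin":0.5,"grip":1},{"tx":-0.99,"ty":-0.5,"tz":0.15,"spin":0.5,"grip":1},{"tx":-0.99,"ty":-0.5,"tz":0.15,"spin":0.5,"grip":1},{"tx":-0.99,"ty":-0.5,"tz":0.15,"spin":0.5,"grip":1},{"tx":-0.99,"ty":-0.5,"tz":0.15,"spin":0.5,"grip":1},{"tx":-0.99,"ty":-0.5,"tz":0.15,"spin":0.5,"grip":1}]'
python3 - <<'E'
from h import *
c,p=wrist("w1"); print(p)
E
```

```text
time: 1.4
tcp_pos: [0.5022, 0.3271, 0.1709]
eef_rot: [-2.502, -1.9, 0.001]
contact_force: [-0.7, 0.0, 0.1]
gripper_width: 1.004
gripper_force: 0.0
(array([0.50218974, 0.32706067, 0.17092074]), array([-2.50168049e+00, -1.90006186e+00,  1.03686750e-03]))
```

View pics/w1.png

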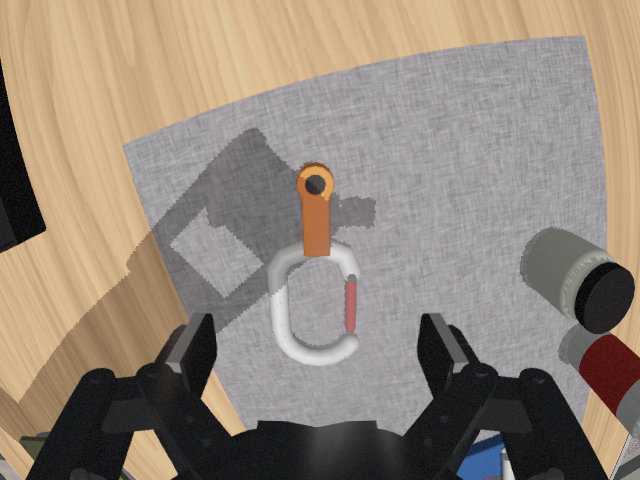

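Run:
```python
from h import *
s=read_state();p=(s["tcp_pos"],s["eef_rot"]); c=capture("wrist"); im=c["color"]
m=mask(im,(5,130,60),(20,255,255)); m[:150]=0;m[270:]=0;m[:,:280]=0;m[:,350:]=0
o=big(m); print("orange",rect(c,o,.026,p))
M=R.from_rotvec(p[1]).as_matrix(); print(M.round(3))
w=plane(c,o,.028,p)*1000
hx=-M[:2,0]; hy=M[:2,1]
a=w@hx; b=w@hy
for lo in (35,45,55,65):
    k=(a-a.min()>lo-3)&(a-a.min()<lo+3); print(lo,b[k].min(),b[k].max())
print("eye end a",a.min(),"front",a.max())
# bow end & side extents of the bar at z=9 (fx: silhouettes)
g=cv2.cvtColor(im,cv2.COLOR_RGB2HSV); 
for px in [(318,364),(318,344),(351,280),(351,330)]:
    q=plane(c,px,.012,p)[0]*1000; print(px,q,q@hx,q@hy)
print("tcp",p[0]*1000,(p[0][:2]*1000)@hx,(p[0][:2]*1000)@hy)
```

```text
orange (array([505.54974365, 341.37133789]), (76.25835418701172, 28.143558502197266), 75.04034423828125)
[[ 0.266  0.964 -0.   ]
 [ 0.964 -0.266 -0.   ]
 [-0.    -0.    -1.   ]]
35 386.6858199948964 407.1749858684915
45 386.5793044571949 407.2555739620614
55 386.50304986067823 407.3064209006902
65 387.14966374698594 407.4337851982902
eye end a -502.0540234119799 front -426.30083925275613
(318, 364) [465.50939579 187.73976917] -304.9782995917508 398.6645262120827
(318, 344) [472.00749445 211.33815574] -329.4549927678491 398.640495449431
(351, 280) [518.36326318 269.11821396] -397.4970299755969 427.92654532778954
(351, 330) [506.36052621 218.22473625] -345.24524139232824 429.91706167542753
tcp [501.97707294 327.413171   171.05688689] -449.3191876382731 396.601264706935
```

```bash
python3 -m crank '[{"tx":0.014,"ty":0.001,"tz":0.12,"grip":0.6},{"tx":0.014,"ty":0.001,"tz":0.24,"grip":0.6},{"tx":0.014,"ty":0.001,"tz":0.34,"grip":0.6},{"tx":0.014,"ty":0.001,"tz":0.39,"grip":0.6},{"tx":0.014,"ty":0.001,"tz":0.417,"grip":0.6},{"tx":0.014,"ty":0.001,"tz":0.417,"grip":0.6},{"tx":0.014,"ty":0.001,"tz":0.417,"grip":0},{"tx":0.014,"ty":0.001,"tz":0.417,"grip":0},{"tx":0.014,"ty":0.001,"tz":0.417,"grip":0},{"tx":0.014,"ty":0.001,"tz":0.417,"grip":0},{"tx":0.014,"ty":0.001,"tz":0.417,"grip":0},{"tx":0.014,"ty":0.001,"tz":0.417,"grip":0}]'
```

```text
schema error: expected keys tx, ty, tz, spin, grip
```

```bash
python3 -m crank '[{"tx":0.014,"ty":0.001,"tz":0.12,"spin":0,"grip":0.6},{"tx":0.014,"ty":0.001,"tz":0.24,"spin":0,"grip":0.6},{"tx":0.014,"ty":0.001,"tz":0.34,"spin":0,"grip":0.6},{"tx":0.014,"ty":0.001,"tz":0.39,"spin":0,"grip":0.6},{"tx":0.014,"ty":0.001,"tz":0.417,"spin":0,"grip":0.6},{"tx":0.014,"ty":0.001,"tz":0.417,"spin":0,"grip":0.6},{"tx":0.014,"ty":0.001,"tz":0.417,"spin":0,"grip":0},{"tx":0.014,"ty":0.001,"tz":0.417,"spin":0,"grip":0},{"tx":0.014,"ty":0.001,"tz":0.417,"spin":0,"grip":0},{"tx":0.014,"ty":0.001,"tz":0.417,"spin":0,"grip":0},{"tx":0.014,"ty":0.001,"tz":0.417,"spin":0,"grip":0},{"tx":0.014,"ty":0.001,"tz":0.417,"spin":0,"grip":0}]'; python3 -c "
from h import *
print(read_state()['tcp_pos'],R.from_rotvec(read_state()['eef_rot']).as_matrix().round(4))"
```

```text
time: 2.7
tcp_pos: [0.5055, 0.334, 0.007]
eef_rot: [2.501, 1.901, 0.007]
contact_force: [-1.1, 0.2, 8.0]
gripper_width: 0.243
gripper_force: 61.9
[0.5055351  0.33395375 0.0070242 ] [[ 0.2675  0.9635  0.0036]
 [ 0.9636 -0.2675  0.0022]
 [ 0.0031  0.0029 -1.    ]]
```

```bash
python3 -m crank '[{"tx":0,"ty":0,"tz":-0.1,"spin":0,"grip":0},{"tx":0,"ty":0,"tz":-0.21,"spin":0,"grip":0},{"tx":-0.1,"ty":0.02,"tz":-0.21,"spin":-0.01,"grip":0},{"tx":-0.2,"ty":0.04,"tz":-0.21,"spin":-0.02,"grip":0},{"tx":-0.32,"ty":0.07,"tz":-0.21,"spin":-0.04,"grip":0},{"tx":-0.44,"ty":0.1,"tz":-0.21,"spin":-0.05,"grip":0},{"tx":-0.56,"ty":0.12,"tz":-0.21,"spin":-0.07,"grip":0},{"tx":-0.68,"ty":0.15,"tz":-0.21,"spin":-0.08,"grip":0},{"tx":-0.8,"ty":0.18,"tz":-0.21,"spin":-0.1,"grip":0},{"tx":-0.9,"ty":0.2,"tz":-0.21,"spin":-0.109,"grip":0},{"tx":-0.98,"ty":0.22,"tz":-0.21,"spin":-0.109,"grip":0},{"tx":-0.98,"ty":0.22,"tz":-0.21,"spin":-0.109,"grip":0}]'
python3 - <<'E'
from h import *
c,p=wrist("w2"); print(p)
E
```

```text
time: 3.9
tcp_pos: [0.4831, -0.0715, 0.0884]
eef_rot: [2.146, 2.294, -0.001]
contact_force: [-0.2, 0.5, -2.4]
gripper_width: 0.242
gripper_force: 60.8
(array([ 0.48311475, -0.07148036,  0.08837382]), array([ 2.14591433e+00,  2.29402181e+00, -1.28571503e-03]))
```

View pics/w2.png

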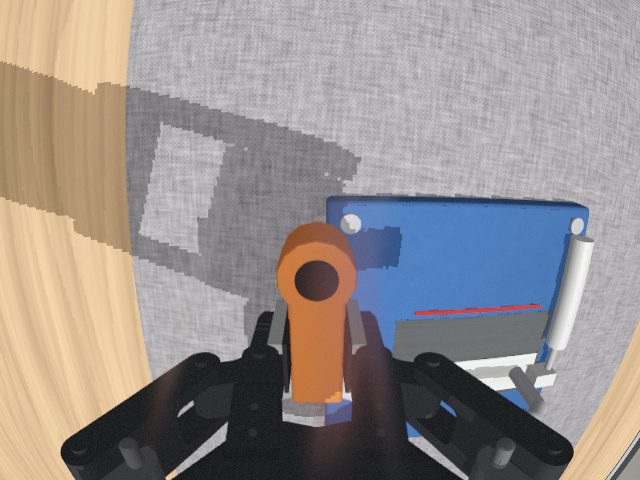

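Run:
```python
from h import *
s=read_state();p=(s["tcp_pos"],s["eef_rot"]); c=capture("wrist"); im=c["color"]
M=R.from_rotvec(p[1]).as_matrix(); print(M.round(3))
m=mask(im,(105,120,60),(125,255,255))
b=big(m)
# top edge of plate: first bright-blue pixel per column
xs=np.arange(345,575,5); ys=[np.flatnonzero(m[:,x])[0] for x in xs]
hsv=cv2.cvtColor(im,cv2.COLOR_RGB2HSV)
for x in (400,500): print(x,[tuple(hsv[y,x]) for y in range(192,212,2)])
for x in (450,): print([tuple(hsv[y,x]) for y in range(300,320,2)])
# top-surface edge (brighter value)
v=hsv[:,:,2]
t=mask(im,(105,120,150),(125,255,255)); ys=np.array([np.flatnonzero(t[:,x])[0] for x in xs])
w=plane(c,np.c_[xs,ys],.02,p)*1000
d=np.polyfit(w[:,1],w[:,0],1) if abs(np.ptp(w[:,1]))>abs(np.ptp(w[:,0])) else np.polyfit(w[:,0],w[:,1],1)
print("edge -x: ",d,w[[0,-1]], "angle", np.degrees(np.arctan(d[0])))
r=mask(im,(0,120,80),(6,255,255))|mask(im,(165,120,80),(180,255,255)); r[:290]=0;r[330:]=0;r[:,:405]=0
yy,xx=np.nonzero(r); w=plane(c,np.c_[xx,yy],.02,p)*1000; print("redline",np.polyfit(w[:,0],w[:,1],1),w.mean(0), w[:,0].min(),w[:,0].max())
# plate y=-72 edge: rows 230..290? left edge col
ys=np.arange(212,260,4); 
xs=np.array([np.flatnonzero(t[y])[0] for y in ys]); w=plane(c,np.c_[xs,ys],.02,p)*1000; print("edge -y",xs,w[[0,-1]])
O=np.array([567.9,-164.2]);fx=np.array([.0733,-.997]);fy=np.array([.997,.0733])
print((w-O)@fy)
cc=capture("top"); cv2.imwrite("pics/t2.png",cv2.resize(cc["color"][180:330,230:430,::-1],(800,600),interpolation=cv2.INTER_CUBIC))
```

```text
[[-0.068  0.998 -0.001]
 [ 0.998  0.068  0.   ]
 [ 0.    -0.001 -1.   ]]
400 [(np.uint8(150), np.uint8(4), np.uint8(195)), (np.uint8(143), np.uint8(6), np.uint8(181)), (np.uint8(144), np.uint8(7), np.uint8(176)), (np.uint8(116), np.uint8(18), np.uint8(113)), (np.uint8(110), np.uint8(139), np.uint8(92)), (np.uint8(109), np.uint8(143), np.uint8(91)), (np.uint8(110), np.uint8(149), np.uint8(120)), (np.uint8(108), np.uint8(149), np.uint8(168)), (np.uint8(107), np.uint8(145), np.uint8(186)), (np.uint8(107), np.uint8(144), np.uint8(195))]
500 [(np.uint8(158), np.uint8(6), np.uint8(178)), (np.uint8(156), np.uint8(7), np.uint8(176)), (np.uint8(150), np.uint8(4), np.uint8(172)), (np.uint8(143), np.uint8(6), np.uint8(158)), (np.uint8(150), np.uint8(4), np.uint8(129)), (np.uint8(108), np.uint8(171), np.uint8(88)), (np.uint8(109), np.uint8(161), np.uint8(87)), (np.uint8(109), np.uint8(166), np.uint8(109)), (np.uint8(108), np.uint8(151), np.uint8(167)), (np.uint8(107), np.uint8(149), np.uint8(182))]
[(np.uint8(108), np.uint8(149), np.uint8(190)), (np.uint8(107), np.uint8(151), np.uint8(188)), (np
[... 174 characters left out ...]
nt8(191)), (np.uint8(119), np.uint8(89), np.uint8(154)), (np.uint8(1), np.uint8(177), np.uint8(207)), (np.uint8(166), np.uint8(108), np.uint8(158)), (np.uint8(108), np.uint8(151), np.uint8(188))]
edge -x:  [  0.073305   -69.44814781] [[498.24676726 -33.84594983]
 [655.53480679 -21.25728788]] angle 4.192568160350722
redline [ 7.18267089e-02 -1.42916936e+02] [ 597.3968639  -100.00788529] 551.5812962968254 650.521738182103
edge -y [343 343 360 361 363 400 402 402 401 401 400 400] [[497.33955161 -36.90937403]
 [534.92365219 -61.87770085]]
[-61.01836416 -60.98848529 -50.92824441 -50.2692742  -49.00625757
 -26.39311086 -24.98912582 -24.82315275 -25.2807199  -25.10649544
 -25.55979868 -25.37719424]
```

View pics/t2.png

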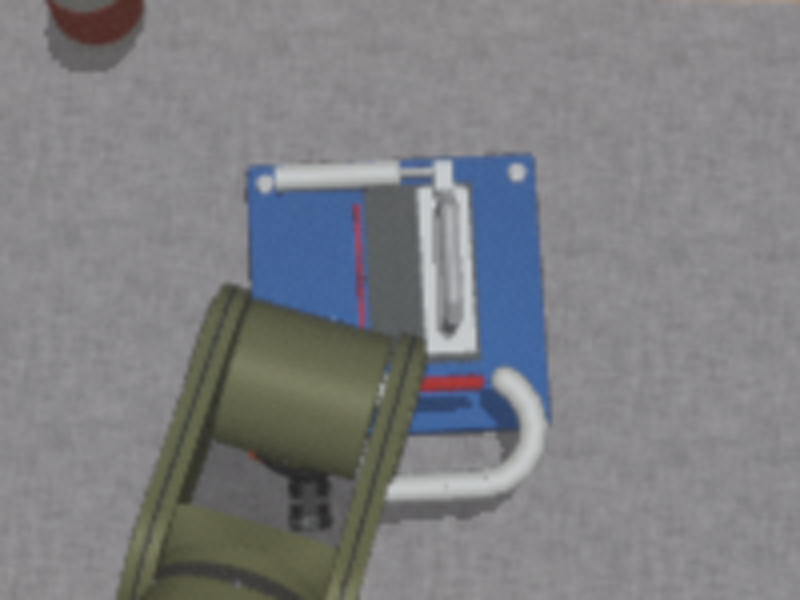

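Run:
```python
from h import *
c=capture("top")
O=np.array([567.9,-164.2]);fx=np.array([.0733,-.997]);fy=np.array([.997,.0733])
def f(q,z,n):
    px=[230+(q[0]+.5)/4-.5,180+(q[1]+.5)/4-.5]; w=plane(c,px,z)[0]*1000-O; print(n,(w@fx).round(1),(w@fy).round(1))
f((449,338),.073,"ring near end"); f((446,190),.073,"ring far end"); f((549,430),.02,"corner 65,-72"); f((533,155),.02,"corner 65,118"); f((248,167),.02,"corner -135,118")
f((483,382),.091,"gate tip (40)"); f((546,420),.091,"bow end 79"); f((470,375),.091,"gate outer y41?");f((440,500),.091,"spine outer -45")
t=read_state()["tcp_pos"][:2]*1000-O; print("tcp",t@fx,t@fy, read_state()["tcp_pos"][2])
```

```text
ring near end -3.9 -14.6
ring far end -0.3 84.8
corner 65,-72 63.5 -73.4
corner 65,118 64.7 117.3
corner -135,118 -132.8 117.9
gate tip (40) 15.3 -46.7
bow end 79 54.6 -73.2
gate outer y41? 7.2 -41.8
spine outer -45 -16.7 -121.4
tcp -102.57994747435949 -77.19786388061907 0.08813190013935245
```

```bash
python3 -m crank '[{"tx":0.007,"ty":0,"tz":0.06,"spin":-0.0015,"grip":0},{"tx":0.007,"ty":0,"tz":0.11,"spin":-0.0015,"grip":0},{"tx":0.007,"ty":0,"tz":0.135,"spin":-0.0015,"grip":0},{"tx":0.007,"ty":0.02,"tz":0.135,"spin":-0.0015,"grip":0},{"tx":0.007,"ty":0.04,"tz":0.135,"spin":-0.0015,"grip":0},{"tx":0.007,"ty":0.06,"tz":0.135,"spin":-0.0015,"grip":0},{"tx":0.007,"ty":0.06,"tz":0.135,"spin":-0.0015,"grip":0}]'
python3 - <<'E'
from h import *
c=capture("top"); cv2.imwrite("pics/t3.png",cv2.resize(c["color"][210:310,260:393,::-1],(798,600),interpolation=cv2.INTER_CUBIC))
O=np.array([567.9,-164.2]);fx=np.array([.0733,-.997]);fy=np.array([.997,.0733])
t=read_state()["tcp_pos"][:2]*1000-O; print("tcp",t@fx,t@fy, read_state()["tcp_pos"][2])
E
```

```text
time: 4.8
tcp_pos: [0.5101, -0.064, 0.0362]
eef_rot: [2.132, 2.303, 0.003]
contact_force: [0.6, 0.5, -2.4]
gripper_width: 0.244
gripper_force: 60.8
tcp -104.22748944829404 -51.232177313785385 0.035722999984045406
```

View pics/t3.png

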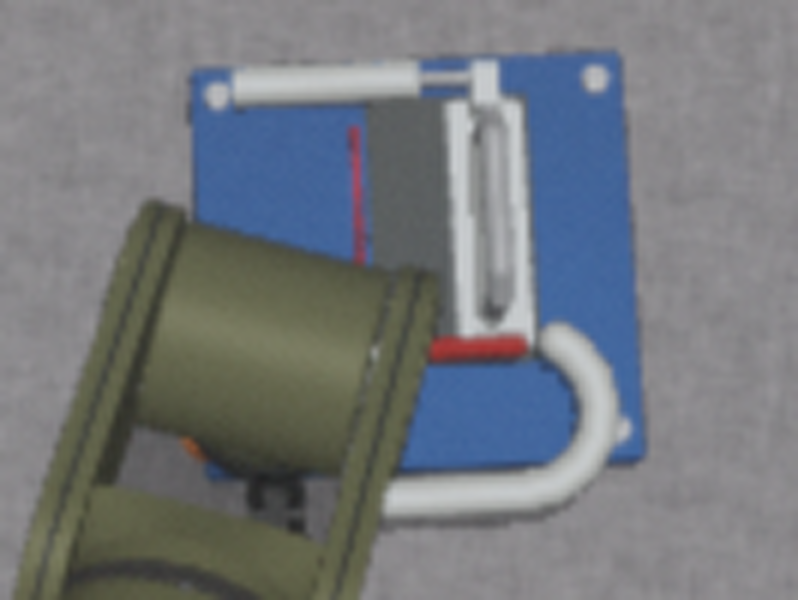

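```bash
python3 -m crank '[{"tx":0,"ty":0.02,"tz":0,"spin":0,"grip":0},{"tx":0,"ty":0.04,"tz":0,"spin":0,"grip":0},{"tx":0,"ty":0.06,"tz":0,"spin":0,"grip":0},{"tx":0,"ty":0.08,"tz":0,"spin":0,"grip":0},{"tx":0,"ty":0.08,"tz":0,"spin":0,"grip":0}]'; python3 -m crank '[{"tx":0,"ty":0.02,"tz":0,"spin":0,"grip":0},{"tx":0,"ty":0.04,"tz":0,"spin":0,"grip":0},{"tx":0,"ty":0.06,"tz":0,"spin":0,"grip":0},{"tx":0,"ty":0.06,"tz":0,"spin":0,"grip":0}]'
```

```text
time: 5.35
tcp_pos: [0.5394, -0.0608, 0.0339]
eef_rot: [-2.134, -2.302, 0.0]
contact_force: [-4.4, 2.4, -2.4]
gripper_width: 0.24
gripper_force: 60.8
time: 5.75
tcp_pos: [0.5635, -0.058, 0.0338]
eef_rot: [-2.134, -2.302, -0.004]
contact_force: [-1.8, 9.4, -3.7]
gripper_width: 0.244
gripper_force: 60.6
```

```bash
python3 -m crank '[{"tx":0,"ty":0.01,"tz":0,"spin":0,"grip":0},{"tx":0,"ty":0.02,"tz":0,"spin":0,"grip":0},{"tx":0,"ty":0.03,"tz":0,"spin":0,"grip":0},{"tx":0,"ty":0.03,"tz":0,"spin":0,"grip":0}]'
python3 - <<'E'
from h import *
c=capture("top"); cv2.imwrite("pics/t4.png",cv2.resize(c["color"][210:310,260:393,::-1],(798,600),interpolation=cv2.INTER_CUBIC))
O=np.array([567.9,-164.2]);fx=np.array([.0733,-.997]);fy=np.array([.997,.0733])
t=read_state()["tcp_pos"][:2]*1000-O; print("tcp",t@fx,t@fy, read_state()["tcp_pos"][2])
E
```

```text
time: 6.15
tcp_pos: [0.5768, -0.0588, 0.0352]
eef_rot: [2.131, 2.304, 0.002]
contact_force: [-0.6, 0.5, -3.4]
gripper_width: 0.239
gripper_force: 60.8
tcp -104.3777770083854 16.295393457048903 0.035199463504943754
```

View pics/t4.png

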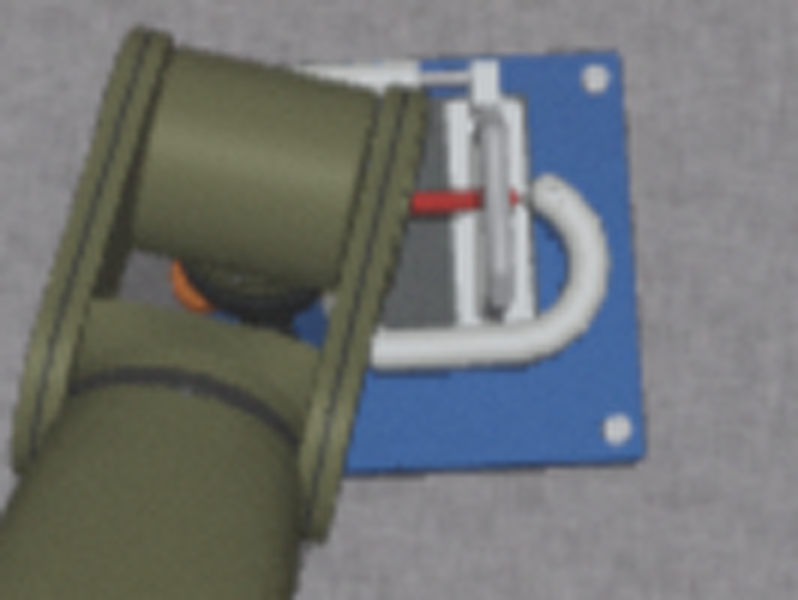

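```bash
python3 -m crank '[{"tx":0,"ty":-0.02,"tz":0.01,"spin":0,"grip":0},{"tx":0,"ty":-0.04,"tz":0.015,"spin":0,"grip":0},{"tx":0.03,"ty":-0.04,"tz":0.015,"spin":0,"grip":0},{"tx":0.05,"ty":-0.04,"tz":0.015,"spin":0,"grip":0},{"tx":0.07,"ty":-0.04,"tz":0.015,"spin":0,"grip":0},{"tx":0.09,"ty":-0.04,"tz":0.015,"spin":0,"grip":0},{"tx":0.11,"ty":-0.04,"tz":0.015,"spin":0,"grip":0},{"tx":0.13,"ty":-0.04,"tz":0.015,"spin":0,"grip":0},{"tx":0.13,"ty":-0.04,"tz":0.015,"spin":0,"grip":0}]';  python3 -m crank '[{"tx":0.01,"ty":0,"tz":0,"spin":0,"grip":0},{"tx":0.02,"ty":0,"tz":0,"spin":0,"grip":0},{"tx":0.02,"ty":0,"tz":0,"spin":0,"grip":0}]'
```

```text
time: 7.1
tcp_pos: [0.5554, -0.0078, 0.0285]
eef_rot: [2.133, 2.305, -0.002]
contact_force: [-1.1, -6.6, -3.3]
gripper_width: 0.243
gripper_force: 60.7
time: 7.4
tcp_pos: [0.5549, -0.0007, 0.0285]
eef_rot: [2.133, 2.304, -0.002]
contact_force: [-0.4, -7.9, -4.8]
gripper_width: 0.244
gripper_force: 60.7
```

```bash
python3 -m crank '[{"tx":0.005,"ty":0,"tz":0,"spin":0,"grip":0},{"tx":0.005,"ty":0,"tz":0,"spin":0,"grip":0}]';  python3 -m crank '[{"tx":0.005,"ty":0,"tz":0,"spin":0,"grip":0},{"tx":0.005,"ty":0,"tz":0,"spin":0,"grip":0}]'
```

```text
time: 7.6
tcp_pos: [0.5548, 0.0011, 0.0286]
eef_rot: [2.133, 2.304, -0.002]
contact_force: [0.5, -8.0, -3.7]
gripper_width: 0.242
gripper_force: 60.6
time: 7.8
tcp_pos: [0.5547, 0.0029, 0.0285]
eef_rot: [2.133, 2.304, -0.003]
contact_force: [-0.9, -7.0, -3.5]
gripper_width: 0.246
gripper_force: 60.6
```

```bash
python3 -m crank '[{"tx":0.005,"ty":0,"tz":0,"spin":0,"grip":0},{"tx":0.005,"ty":0,"tz":0,"spin":0,"grip":0}]';  python3 -m crank '[{"tx":0.005,"ty":0,"tz":0,"spin":0,"grip":0},{"tx":0.005,"ty":0,"tz":0,"spin":0,"grip":0}]'
python3 - <<'E'
from h import *
c=capture("top"); cv2.imwrite("pics/t5.png",cv2.resize(c["color"][210:310,260:393,::-1],(798,600),interpolation=cv2.INTER_CUBIC))
E
```

```text
time: 8.0
tcp_pos: [0.5546, 0.0032, 0.0284]
eef_rot: [2.13, 2.303, -0.006]
contact_force: [0.6, -14.6, -5.1]
gripper_width: 0.239
gripper_force: 60.4
time: 8.2
tcp_pos: [0.5545, 0.0033, 0.0283]
eef_rot: [2.128, 2.302, -0.01]
contact_force: [1.6, -21.6, -6.7]
gripper_width: 0.245
gripper_force: 60.2
```

View pics/t5.png

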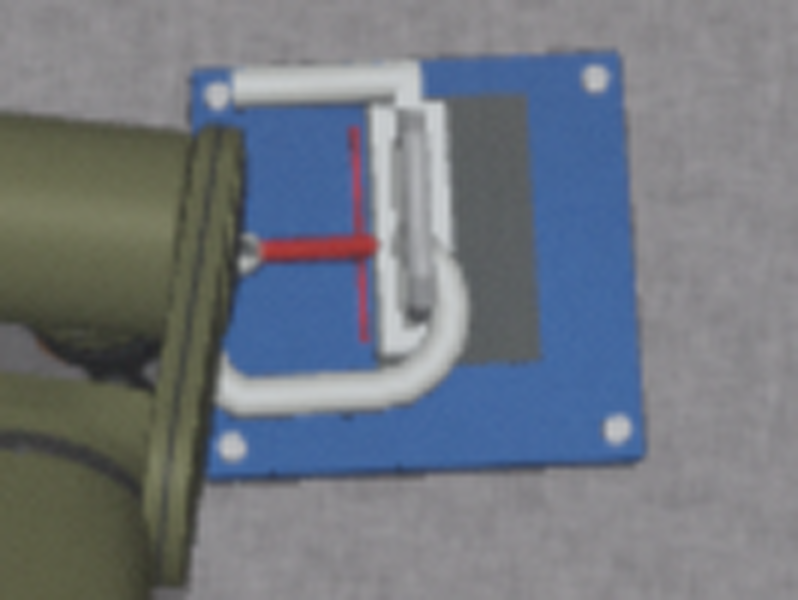

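```bash
python3 -m crank '[{"tx":-0.02,"ty":0,"tz":0,"spin":0,"grip":0},{"tx":-0.04,"ty":0,"tz":0,"spin":0,"grip":0},{"tx":-0.06,"ty":0,"tz":0,"spin":0,"grip":0},{"tx":-0.08,"ty":0,"tz":0,"spin":0,"grip":0},{"tx":-0.1,"ty":0,"tz":0,"spin":0,"grip":0},{"tx":-0.11,"ty":0,"tz":0,"spin":0,"grip":0},{"tx":-0.11,"ty":0,"tz":0,"spin":0,"grip":0},{"tx":-0.11,"ty":0,"tz":0.003,"spin":0,"grip":0},{"tx":-0.11,"ty":0,"tz":0.003,"spin":0,"grip":0}]'
```

```text
time: 9.15
tcp_pos: [0.5576, -0.0355, 0.0273]
eef_rot: [2.134, 2.305, 0.0]
contact_force: [0.4, 0.2, -2.4]
gripper_width: 0.242
gripper_force: 60.9
```

```bash
python3 -m crank '[{"tx":0,"ty":0,"tz":0.003,"spin":0,"grip":0},{"tx":0,"ty":0,"tz":0.003,"spin":0,"grip":0}]'; python3 -m crank '[{"tx":0,"ty":0,"tz":0,"spin":0,"grip":0.5},{"tx":0,"ty":0,"tz":0,"spin":0,"grip":0.5},{"tx":0,"ty":0,"tz":0,"spin":0,"grip":0.5},{"tx":0,"ty":0,"tz":0,"spin":0,"grip":0.5},{"tx":0,"ty":0,"tz":-0.05,"spin":0,"grip":0.5},{"tx":0,"ty":0,"tz":-0.1,"spin":0,"grip":0.5},{"tx":0,"ty":0,"tz":-0.2,"spin":0,"grip":0.5},{"tx":0,"ty":0,"tz":-0.3,"spin":0,"grip":0.5},{"tx":0.2,"ty":0,"tz":-0.4,"spin":0,"grip":0.5},{"tx":0.4,"ty":-0.2,"tz":-0.4,"spin":0,"grip":0.5},{"tx":0.4,"ty":-0.2,"tz":-0.4,"spin":0,"grip":0.5},{"tx":0.4,"ty":-0.2,"tz":-0.4,"spin":0,"grip":0.5}]'
python3 - <<'E'
from h import *
c=capture("top"); cv2.imwrite("pics/t6.png",cv2.resize(c["color"][200:320,240:400,::-1],(800,600),interpolation=cv2.INTER_CUBIC))
E
```

```text
time: 9.35
tcp_pos: [0.5578, -0.0355, 0.027]
eef_rot: [-2.134, -2.305, -0.0]
contact_force: [-3.0, 2.4, 4.8]
gripper_width: 0.244
gripper_force: 61.5
time: 10.55
tcp_pos: [0.4643, 0.1189, 0.1866]
eef_rot: [2.135, 2.304, 0.001]
contact_force: [0.1, 0.5, -0.3]
gripper_width: 0.498
gripper_force: 0.0
```

View pics/t6.png

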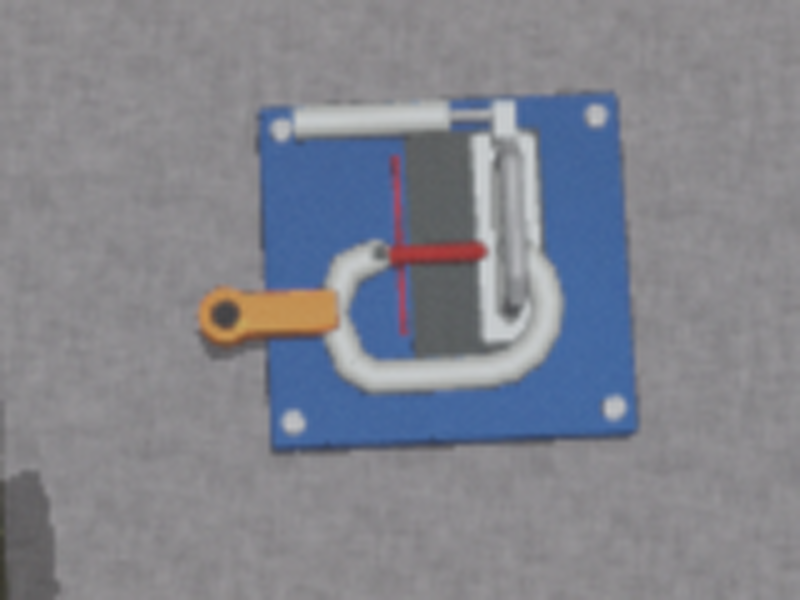

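The picture shows the hook lying flat on the plate. The near leg (about 513,310) is inside it, the gate is shut from (385,255) to (485,250), and the slide is back home.

```bash
python3 -c "
from rig import *
print(sign_off())"
```

```text
the job is handed in; nothing more can be done
None
```

The hook is clipped to the ring's near leg with its gate shut. I pulled the slide to its end stop (the force jumped from 8 N to 22 N there), and it sprang back home. The gripper has let go, nothing else on the bench was touched, and I handed the job in at about 10.6 s.

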